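Hold the hub collar on the flat of the glazing turntable's spindle

TASK

The glazing turntable has its top plate off and I am about to clamp its brass hub collar back on. Pinch the bare spindle and turn it until you feel its flat squarely facing the control panel side; then fetch the collar, slide it down the spindle with its screw on the flat and hold it there level, with its top flush with the spindle's end, so that I can tighten the screw from the panel side. Finish still gripping the collar (nothing else carries it at that height), and leave the other things on the bench where they are.

Things in the scene. Friction and masses are not known exactly. Their poses are not given: they have to be found in the camera images.
- turntable: motor-driven glazing turntable without its plate, fixed: round cream base 230 dia, 58 high, aluminium bearing boss (76 dia narrowing to 48, top at 80), vertical steel spindle in the middle. Origin on the spindle's axis at bench height; own +x points out of the front, the side with the black control panel (knob, red switch; out to 166 from the axis, 50 high, 112 wide); z up.
- spindle: steel spindle, turns about the vertical axis of the base either way without stops, drag about 0.05 N m, stays where left. A dark shoulder 30 dia reaches 90 above the bench; from there to its end at 140 it is a D-shaft, 20 dia with one milled flat over the whole 50 length, end chamfered 2. Origin on the axis at bench height; own +x points outward through the flat, square to it.
- spindle_end (a point): centre of the spindle's top end, on its axis, 140 above the bench
- spindle_flat (a point): middle of the flat's width, 7 from the axis, 20 below the spindle's end. The flat is 3 deep, 14 wide, brighter than the round. Pinched square across the flat the spindle measures 17, more when off square, 20 across the round; a firm pinch turns it along
- collar: brass hub collar, loose, lying flat on the bench: round, 44 dia, 28 high, bore 22 dia right through with a 2 mm lead-in at both ends, two upright spanner flats 38 apart (22 wide) on its own +y and -y sides to grip it by, about 0.26 kg. A black cap screw points out of its own +x side at half height. Either face may be up. Origin at the centre of its underside.
- collar_centre (a point): centre of the collar, on the bore's axis, half-way up (14 above its underside); axes as the collar's
- screw_head (a point): outer end of the screw's head (13 dia, standing 9 out of the collar), 31 from the bore's axis at half height. The screw is started: its 6 dia tip stands 2 proud inside the bore, so the collar only slides down the spindle with the screw over the flat
- ring_a: steel tart ring 70 dia, 35 high, bystander, origin under its centre
- ring_b: steel tart ring like ring_a, bystander
- tartlet_a: glazed tartlet 75 dia, 27 high, bystander
- tartlet_b: glazed tartlet like tartlet_a, bystander
- glaze_jar: amber jar of glaze 72 dia, 90 high, bystander
- palette_knife: palette knife with dark handle lying on the bench, bystander
- pastry_brush: wooden pastry brush lying on the bench, bystander
- hex_key: black L-shaped hex key, 100 by 32, 6 thick, lying on the bench, bystander

How it is judged:
By the outcome, as a careful person would: the job done as asked, in the order asked, and still so for the second after the job is handed in, while the arm keeps its last pose, push and grip.
It also fails if it takes over 72 s, if anything falls off the work surface, if the arm or the gripper's body presses on something with over 40 N, if the wrist force passes 120 N, or if a joint passes its speed limit or range.

ROBOT

A 6-joint arm with a two-finger parallel gripper is mounted at the origin on the work surface. World frame = base frame: x ahead of the robot, y to its left, z up, the work surface at z = 0. Lengths are in m, angles in rad, forces in N, time in s.
With the tool pointing down it reaches from about 0.375 to 0.9 m from the base axis. Payload 3.1 kg.
Tool frame: the origin (TCP) lies between the finger pads; the fingertips stand 17 mm ahead of it and the grasp point (between the pads) lies 2 mm behind it (robot.nose_length is the distance from the TCP to the fingertips, in m); z points along the fingers, y is the line along which they close (so a half turn about z gives the same grasp; the last joint's range is limited). The gripper opens to 87 mm and grips with 3 to 60 N. Pads are 19 mm wide; open, the fingers measure 117 mm over their backs; the gripper's body (75 mm by 190 mm) begins 51 mm behind the grasp point.
Start: joints at [1.111, 0.527, 1.433, -0, 1.181, -0.178], TCP at [0.173, 0.601, 0.217] pointing down, gripper open.
Joint ranges: [-3.08, 3.08], [-0.75, 2.2], [0.22, 2.44], [-1.43, 4.57], [0, 2.65], [-2.85, 2.85]. Speed limits (rad/s): [2.79, 2.79, 3.14, 3.14, 3.14, 3.14].

INTERFACE

Orientations are given as a unit quaternion [x, y, z, w].
In Python, from rig import robot, cams gives the robot as it stands.
- The arm moves only by the shell command python3 -m pendant 'ROWS' [FORCE]. ROWS is JSON, a list of rows, each an object with "jaw": the opening, from 0 (shut) to 1 (fully open); "linear": the shift along the tool's x, y, z in cm, a list of three; "twist": the turn about the tool's z in degrees. A call has 1 to 12 rows; each row shifts and turns the commanded pose from where the row before left it, along the tool's axes as they then stand; what a row does not reach is not made up. A row lasts 1/12 s, in which the tool goes at most 41.7 mm and 7.16 degrees, less where a joint would pass 70% of its speed; a pose out of reach is approached as far as the arm can. A call is refused whole if a number of a shift passes 4.17 or a number of a turn 7.16, either way. A call with a gripper value outside its range is refused whole. The fingers move at their own pace and stop on an object; FORCE is the grip in N (left out, the last holds). Time passes only in rows, so rows that do not move let the fingers close. It gives the time, the measured TCP pose, the force, the opening and the grip force at its end, in the units of the state.
- robot.get_obs(): the state, without advancing time (a new reading comes with each control period).
- cams.camera(name): name is "side" or "top"; returns a dict with "color" (400x640x3 uint8, blue, green, red), "depth" (400x640 float32, m along the optical axis (not along the pixel's ray), 0 where there is no reading), "fov_y" (degrees; the focal length in pixels is half the picture's height over the tangent of half this angle, whatever the lens; pixels are square), "cx", "cy" (the principal point, pixels), "view" (4x4, takes a point from world to camera coordinates). Camera axes: x right, y down, z forward; pixel columns grow to the right and rows downward; lengths in m; the calibration is good to about 2 mm. A picture is of the moment at which its call begins.
- robot.hand_in(): hands the job in; it is judged then, once.
The state is a dict: "time": time; "q": joint angles; "joint_velocities": joint speeds; "joint_torque": joint torques, N m; "position": TCP position; "tool_rot": TCP orientation; "ft_force": force on the tool from outside, world axes, zero at the start; "moment": the same for the moment, N m; "grip_width": finger opening in m; "grip_force": force on a finger pad.
Only numpy, scipy, OpenCV 4.12 (cv2) and the standard library are available. Lean on these libraries where they do the work, as an engineer would, in place of code of your own. Each camera call takes 0.05 s, during which the arm holds its last target. There are 200 camera calls.

## Working session

There is one attempt and no reset: what is moved stays moved. The work goes in short steps, Python scripts to look and compute and a shell command to move; the robot and the scene stay as the last step left them, time stands still between calls to the robot, and variables do not carry over. Pictures are saved under pics/ and viewed, at most 10 in all, crops included, and the job is handed in when it is done.

```bash
ls; mkdir -p pics; cat > h.py <<'E'
import numpy as np, cv2
from rig import robot, cams
def shot(name):
    c=cams.camera(name); c['f']=200/np.tan(np.radians(c['fov_y'])/2); return c
def plane(c,u,v,z):
    R=c['view'][:3,:3]; o=-R.T@c['view'][:3,3]
    d=R.T@np.array([(u-c['cx'])/c['f'],(v-c['cy'])/c['f'],1]); return o+d*(z-o[2])/d[2]
def dep(c,u,v):
    z=c['depth'][int(v),int(u)]; R=c['view'][:3,:3]
    return R.T@(np.array([(u-c['cx'])/c['f']*z,(v-c['cy'])/c['f']*z,z])-c['view'][:3,3])
def proj(c,p):
    q=c['view'][:3,:3]@np.array(p)+c['view'][:3,3]; return c['cx']+c['f']*q[0]/q[2],c['cy']+c['f']*q[1]/q[2]
E
python3 - <<'E'
from h import *
for n in ('top','side'):
    c=shot(n); cv2.imwrite(f'pics/{n}0.png',c['color']); print(n,c['f'],c['cx'],c['cy'],c['view'].round(3).tolist())
    np.savez(f'{n}0.npz',**c)
print(robot.get_obs())
E
```

```text
pics
top 371.491863149245 321.57734999204513 198.9787837002169 [[0.009, -1.0, 0.016, -0.11], [-0.996, -0.01, -0.088, 0.61], [0.088, -0.015, -0.996, 0.88], [0.0, 0.0, 0.0, 1.0]]
side 371.3548830605317 322.26758387224703 198.38961873875266 [[-0.956, -0.294, -0.006, 0.551], [-0.154, 0.518, -0.841, 0.247], [0.25, -0.803, -0.541, 0.658], [0.0, 0.0, 0.0, 1.0]]
{'time': 0.1, 'q': array([ 1.11148453e+00,  5.28435617e-01,  1.43372882e+00, -4.05767485e-05,
        1.18143426e+00, -1.78482654e-01]), 'joint_velocities': array([ 4.63376801e-04,  1.85831496e-04, -2.41622755e-03,  5.23929321e-04,
       -1.37798966e-03,  5.90798057e-05]), 'joint_torque': array([-7.69059861e-04, -4.40984774e+01, -1.77149087e+01,  6.35182508e-02,
        5.33860386e-02, -3.42157296e-05]), 'position': array([0.17289502, 0.59992177, 0.21594559]), 'tool_rot': array([ 1.39945902e-01,  9.90158643e-01, -9.58333885e-04, -2.96650976e-04]), 'ft_force': array([-0.12823421,  0.18236583, -0.16196116]), 'moment': array([-0.0002574 , -0.00195346,  0.00470733]), 'grip_force': 0.0, 'grip_width': 0.08688014589653602}
```

View pics/top0.png

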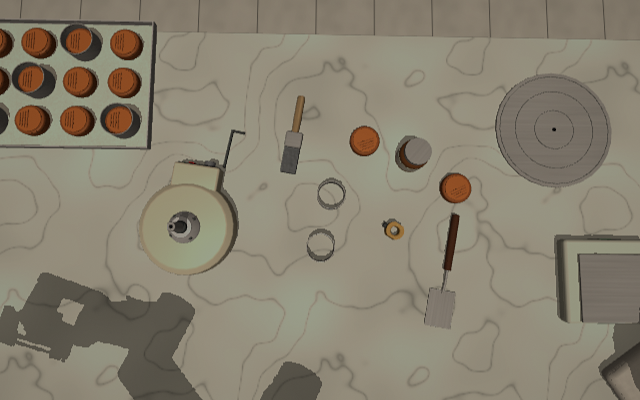

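View pics/side0.png

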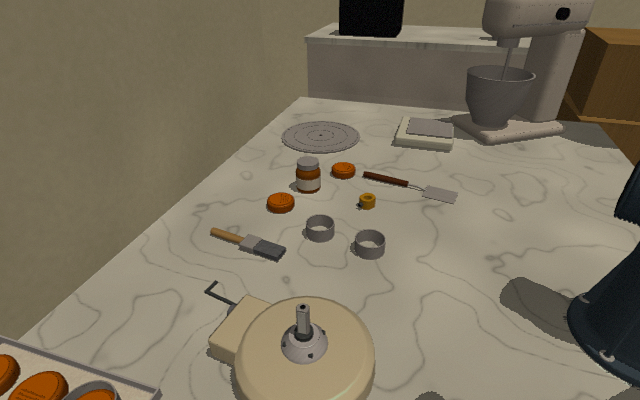

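Top view: the turntable is at (186,226) with its panel pointing up the picture (world +x). The collar is at (395,230) with its screw toward (385,225). The rings, tartlets, jar and tools are spread around them. In the side view the spindle is at (303,320) and the collar at (367,201).

```bash
python3 - <<'E'
from h import *
t=dict(np.load('top0.npz'));s=dict(np.load('side0.npz'))
def crop(c,u,v,w=48,h=36,k=8): return cv2.resize(c['color'][v-h//2:v+h//2,u-w//2:u+w//2],None,fx=k,fy=k,interpolation=cv2.INTER_NEAREST)
a=np.vstack([np.hstack([crop(t,180,228),crop(s,303,318)]),np.hstack([crop(t,394,229),crop(s,366,201)])])
cv2.imwrite('pics/crop0.png',a)
for n,c,u,v in (('t collar',t,395,230),('t shaft',t,178,227),('s collar',s,367,201),('s shaft top',s,302,307)):
    print(n,dep(c,u,v))
# collar mask
for n,c,(u0,v0) in (('t',t,(394,229)),('s',s,(366,201))):
    hsv=cv2.cvtColor(c['color'],cv2.COLOR_BGR2HSV); r=hsv[v0-18:v0+18,u0-24:u0+24]
    m=((r[...,0]>10)&(r[...,0]<30)&(r[...,1]>110)&(r[...,2]>80)); y,x=np.nonzero(m); print(n,m.sum(),x.min()+u0-24,x.max()+u0-24,y.min()+v0-18,y.max()+v0-18,x.mean()+u0-24,y.mean()+v0-18)
# base: cream mask in top
hsv=cv2.cvtColor(t['color'],cv2.COLOR_BGR2HSV); print(hsv[250,190],hsv[170,200],hsv[300,250],hsv[220,260])
E
```

```text
t collar [ 0.53694197 -0.28998119 -0.00119108]
t shaft [0.53825981 0.20688526 0.12147842]
s collar [ 0.53237588 -0.26144033  0.02681271]
s shaft top [0.53985795 0.21734299 0.13976845]
t 181 386 403 222 238 394.414364640884 230.19337016574585
s 208 359 375 193 209 367.64903846153845 200.5528846153846
[ 37  48 160] [ 25  57 152] [ 27  34 152] [ 24  35 153]
```

View pics/crop0.png

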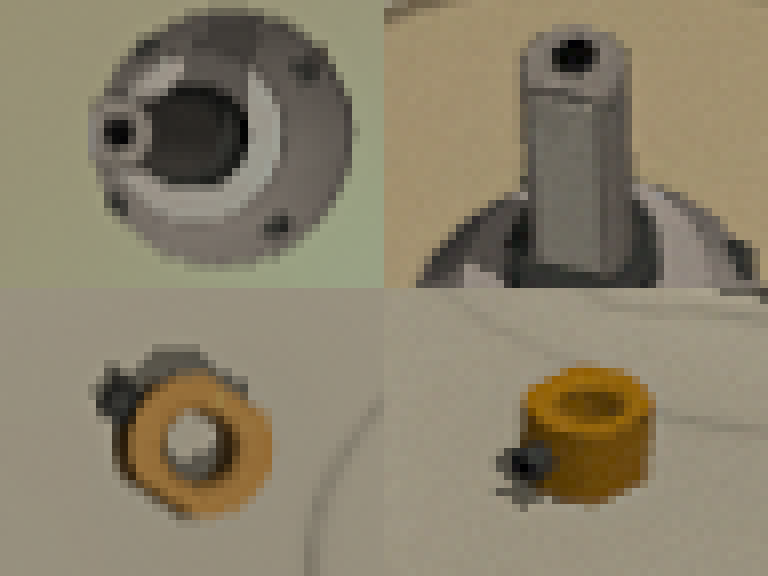

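The crops show the spindle's end hole at about top (170.4,226) and side (302.2,306.5). Its flat faces nearly the side camera, with its mid slightly left of the axis. The collar's screw points up-left in the top view. Next I'll measure the positions from depth and rays.

```bash
cat >> h.py <<'E'
def cloud(c):
    v,u=np.mgrid[0:400,0:640]; z=c['depth']; R=c['view'][:3,:3]
    p=np.stack([(u-c['cx'])/c['f']*z,(v-c['cy'])/c['f']*z,z],-1)-c['view'][:3,3]
    p=p@R; p[z==0]=np.nan; return p
def tri(c1,p1,c2,p2):
    A=[];b=[]
    for c,p in((c1,p1),(c2,p2)):
        R=c['view'][:3,:3];o=-R.T@c['view'][:3,3];d=R.T@np.array([(p[0]-c['cx'])/c['f'],(p[1]-c['cy'])/c['f'],1]);d/=np.linalg.norm(d)
        P=np.eye(3)-np.outer(d,d);A.append(P);b.append(P@o)
    x=np.linalg.lstsq(np.vstack(A),np.hstack(b),rcond=None)[0]; return x,[np.linalg.norm(A[i]@x-b[i]) for i in(0,1)]
E
python3 - <<'E'
from h import *
t=dict(np.load('top0.npz'));s=dict(np.load('side0.npz'))
g=np.degrees
print('end tri',tri(t,(170.3,226),s,(302.2,306.5)),'planes',plane(t,170.3,226,.14),plane(s,302.2,306.5,.14))
P=cloud(t); Z=P[...,2]
near=np.hypot(P[...,0]-.54,P[...,1]-.215)
m=(near<.19)&(abs(Z-.058)<.004)&(near<.116); q=P[m][:,:2].astype(np.float32); print('base',len(q),cv2.minEnclosingCircle(q))
m=(abs(Z-.05)<.0045)&(near>.118)&(near<.19); q=P[m][:,:2].astype(np.float32); print('panel',len(q),cv2.minAreaRect(q),q.min(0),q.max(0))
# panel lateral edges by rows
for r in range(166,186,3):
    k=np.nonzero(m[r])[0]
    if len(k): print(r,k.min(),k.max(),P[r,k.min()].round(4),P[r,k.max()].round(4))
o=-s['view'][:3,:3].T@s['view'][:3,3]; print('side cam',o)
for n,c in(('t',t),('s',s)):
    u0,v0=(394,229) if n=='t' else (366,201)
    sl=np.s_[v0-18:v0+18,u0-24:u0+24]
    Q=cloud(c)[sl]; mm=abs(Q[...,2]-.028)<.004; q=Q[mm][:,:2].astype(np.float32); print(n,'collar top',len(q),cv2.minEnclosingCircle(q),q.mean(0))
    d=(c['color'][sl].max(2)<75); nl,lab,st,ce=cv2.connectedComponentsWithStats(d.astype(np.uint8))
    for i in range(1,nl): print(st[i],ce[i]+[u0-24,v0-18],plane(c,*(ce[i]+[u0-24,v0-18]),.014))
E
```

```text
end tri (array([0.53996596, 0.21640204, 0.13977892]), [np.float64(7.766005889012219e-05), np.float64(7.76600588900304e-05)]) planes [0.54003803 0.21633913 0.14      ] [0.53981614 0.21656853 0.14      ]
base 4471 ((0.5391005277633667, 0.2156515121459961), 0.10239877551794052)
panel 719 ((0.6687697172164917, 0.1981607973575592), (0.11178211867809296, 0.047658856958150864), 81.72992706298828) [0.63743955 0.1423434 ] [0.6968105  0.25574362]
166 174 213 [0.6842 0.2492 0.0492] [0.6856 0.157  0.0471]
169 173 219 [0.6768 0.251  0.0499] [0.6788 0.1428 0.0456]
172 172 219 [0.6698 0.2536 0.0484] [0.6714 0.1424 0.0463]
175 172 219 [0.6622 0.2524 0.0508] [0.6642 0.1423 0.0457]
178 171 217 [0.655  0.2546 0.0502] [0.6565 0.1461 0.0486]
181 207 216 [0.6492 0.1701 0.047 ] [0.6493 0.1484 0.0478]
184 213 216 [0.6418 0.1546 0.0502] [0.6422 0.1483 0.0473]
side cam [0.4001026  0.56255493 0.56682184]
t collar top 185 ((0.5371499061584473, -0.28267526626586914), 0.022051917389035225) [ 0.537244   -0.28308126]
[12 10  8 14 40] [384.95  225.925] [ 0.54664607 -0.2619124   0.014     ]
[25 17  4  7 15] [397.13333333 231.13333333] [ 0.53409481 -0.29200478  0.014     ]
s collar top 93 ((0.5343284606933594, -0.28223392367362976), 0.023333465680480003) [ 0.5353599  -0.28115642]
[47  0  1  1  1] [389. 183.] [ 0.49269949 -0.39468427  0.014     ]
[15 17  7  8 32] [360.15625 204.125  ] [ 0.55008845 -0.26062584  0.014     ]
```

```bash
cat >> h.py <<'E'
from scipy.spatial.transform import Rotation as Ro
def to(x,y,z,yaw):
    o=robot.get_obs(); R=Ro.from_quat(o['tool_rot']).as_matrix(); yw=np.degrees(np.arctan2(R[1,1],R[0,1]))
    tw=-((yaw-yw+180)%360-180)
    print('t',o['time'],'pos',o['position'].round(4),'yaw_y',yw.round(2),'q',o['q'].round(2),'tilt',R[:,2].round(3),'F',o['ft_force'].round(1),'M',o['moment'].round(2),'w',round(o['grip_width'],4),round(o['grip_force'],1))
    print('shift cm',(R.T@(np.array([x,y,z])-o['position'])*100).round(2),'twist',round(tw,1))
E
python3 -c "
from h import *
to(.54,.2164,.2,98)"
```

```text
t 0.1 pos [0.1729 0.5999 0.2159] yaw_y 73.91 q [ 1.11  0.53  1.43 -0.    1.18 -0.18] tilt [-0.001 -0.002 -1.   ] F [-0.1  0.2 -0.2] M [-0. -0.  0.] w 0.0869 0.0
shift cm [-45.9  -26.67   1.63] twist -24.1
```

```bash
python3 -m pendant '[{"jaw":1,"linear":[-3,-1.75,0],"twist":0},{"jaw":1,"linear":[-3.6,-2.05,0],"twist":0},{"jaw":1,"linear":[-3.6,-2.05,0],"twist":0},{"jaw":1,"linear":[-3.6,-2.05,0],"twist":0},{"jaw":1,"linear":[-3.6,-2.05,0],"twist":0},{"jaw":1,"linear":[-3.6,-2.05,0],"twist":0},{"jaw":1,"linear":[-3.6,-2.05,0],"twist":0},{"jaw":1,"linear":[-3.6,-2.05,0],"twist":0},{"jaw":1,"linear":[-3.6,-2.05,0],"twist":0},{"jaw":1,"linear":[-3.6,-2.05,0],"twist":0},{"jaw":1,"linear":[-3.6,-2.05,0],"twist":0},{"jaw":1,"linear":[-3.6,-2.05,0],"twist":0}]'
python3 -c "
from h import *
to(.54,.2164,.2,98)"
```

```text
time: 1.1
position: [0.5159, 0.2472, 0.2165]
tool_rot: [0.14, 0.99, -0.0, -0.0]
ft_force: [0.4, 0.7, -0.3]
grip_width: 0.0868
grip_force: 0.0
t 1.1 pos [0.5159 0.2472 0.2165] yaw_y 73.89 q [ 0.25  0.46  1.57  0.    1.12 -1.04] tilt [-0.001 -0.    -1.   ] F [ 0.4  0.7 -0.3] M [ 0.01  0.04 -0.02] w 0.0868 0.0
shift cm [-3.17 -2.29  1.65] twist -24.1
```

```bash
python3 -m pendant '[{"jaw":1,"linear":[-2,-1.4,0],"twist":0},{"jaw":1,"linear":[-1,-0.9,0],"twist":0},{"jaw":1,"linear":[0,0,0.5],"twist":-6},{"jaw":1,"linear":[0,0,0.5],"twist":-6},{"jaw":1,"linear":[0,0,0.6],"twist":-6},{"jaw":1,"linear":[0,0,0],"twist":-6},{"jaw":1,"linear":[0,0,0],"twist":0},{"jaw":1,"linear":[0,0,0],"twist":0}]'
python3 - <<'E'
from h import *
to(.54,.2164,.117,98)
s=shot('side'); np.savez('side1.npz',**s)
E
```

```text
time: 1.77
position: [0.5367, 0.2191, 0.2006]
tool_rot: [-0.068, 0.998, 0.0, -0.001]
ft_force: [-0.4, -0.1, 0.5]
grip_width: 0.0869
grip_force: 0.0
t 1.7667 pos [0.5367 0.2191 0.2006] yaw_y 97.81 q [ 0.19  0.49  1.57  0.    1.09 -1.51] tilt [-0.001  0.    -1.   ] F [-0.4 -0.1  0.5] M [ 0.06 -0.03 -0.01] w 0.0869 0.0
shift cm [-0.3  -0.32  8.36] twist -0.2
```

```bash
python3 -m pendant '[{"jaw":1,"linear":[-0.3,-0.3,1],"twist":0},{"jaw":1,"linear":[0,0,2],"twist":0},{"jaw":0.7,"linear":[0,0,2],"twist":0},{"jaw":0.5,"linear":[0,0,2],"twist":0},{"jaw":0.4,"linear":[0,0,1.3],"twist":0},{"jaw":0.3,"linear":[0,0,0],"twist":0},{"jaw":0.3,"linear":[0,0,0],"twist":0}]' 20
python3 - <<'E'
from h import *
to(.54,.2164,.117,98)
s=shot('side'); np.savez('side1.npz',**s); t=shot('top')
def crop(c,u,v,w=66,h=60,k=6): return cv2.resize(c['color'][v-h//2:v+h//2,u-w//2:u+w//2],None,fx=k,fy=k)
cv2.imwrite('pics/pinch.png',np.hstack([crop(s,303,315),crop(t,185,226)]))
E
```

```text
time: 2.4
position: [0.5405, 0.2159, 0.1169]
tool_rot: [-0.069, 0.998, -0.0, -0.001]
ft_force: [0.3, 0.7, 0.5]
grip_width: 0.0618
grip_force: 0.0
t 2.4 pos [0.5405 0.2159 0.1169] yaw_y 97.87 q [ 0.19  0.6   1.63 -0.    0.91 -1.52] tilt [-0.002 -0.    -1.   ] F [0.3 0.7 0.5] M [ 0.11 -0.    0.  ] w 0.0618 0.0
shift cm [ 0.04  0.06 -0.01] twist -0.1
```

View pics/pinch.png

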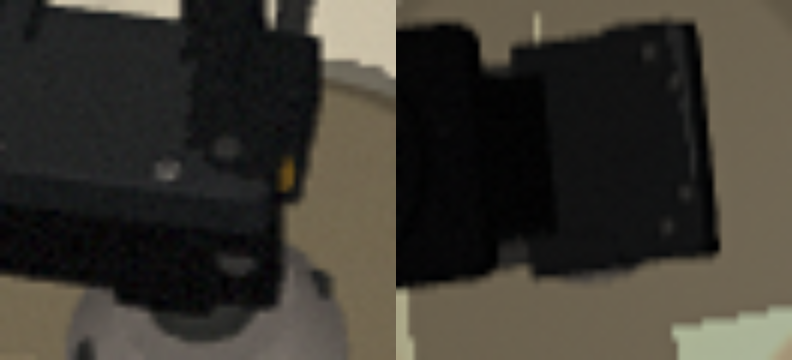

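The gripper hides the spindle in both views, so I'll go by feel: close gently and read the width and the lateral force.

```bash
R='{"jaw":0,"linear":[0,0,0],"twist":0}'; python3 -m pendant '[{"jaw":0,"linear":[0,0,0],"twist":0},{"jaw":0,"linear":[0,0,0],"twist":0},{"jaw":0,"linear":[0,0,0],"twist":0},{"jaw":0,"linear":[0,0,0],"twist":0},{"jaw":0,"linear":[0,0,0],"twist":0},{"jaw":0,"linear":[0,0,0],"twist":0},{"jaw":0,"linear":[0,0,0],"twist":0},{"jaw":0,"linear":[0,0,0],"twist":0},{"jaw":0,"linear":[0,0,0],"twist":0},{"jaw":0,"linear":[0,0,0],"twist":0}]' 20
python3 -c "
from h import *
to(.54,.2164,.117,98)"
```

```text
time: 3.33
position: [0.5411, 0.2159, 0.1181]
tool_rot: [-0.069, 0.998, -0.0, 0.0]
ft_force: [-0.7, -0.6, 3.0]
grip_width: 0.0165
grip_force: 20.0
t 3.3333 pos [0.5411 0.2159 0.1181] yaw_y 97.91 q [ 0.19  0.6   1.63 -0.    0.91 -1.52] tilt [ 0. -0. -1.] F [-0.7 -0.6  3. ] M [-0.13  0.09 -0.04] w 0.0165 20.0
shift cm [0.1  0.07 0.11] twist -0.1
```

```bash
python3 -m pendant '[{"jaw":0,"linear":[0,0,0],"twist":0},{"jaw":0,"linear":[0,0,0],"twist":2},{"jaw":0,"linear":[0,0,0],"twist":5},{"jaw":0,"linear":[0,0,0],"twist":5},{"jaw":0,"linear":[0,0,0],"twist":5},{"jaw":0,"linear":[0,0,0],"twist":5},{"jaw":0,"linear":[0,0,0],"twist":5},{"jaw":0,"linear":[0,0,0],"twist":5},{"jaw":0,"linear":[0,0,0],"twist":5},{"jaw":0,"linear":[0,0,0],"twist":5},{"jaw":0,"linear":[0,0,0],"twist":5},{"jaw":0,"linear":[0,0,0],"twist":5}]' 45
python3 -c "
from h import *
to(.54,.2164,.117,-8.2)"
```

```text
time: 4.33
position: [0.5398, 0.2152, 0.1181]
tool_rot: [0.377, 0.926, -0.001, -0.001]
ft_force: [-3.9, -2.4, 7.0]
grip_width: 0.0164
grip_force: 45.0
t 4.3333 pos [0.5398 0.2152 0.1181] yaw_y 45.72 q [ 0.19  0.6   1.63 -0.    0.91 -0.61] tilt [-0.003 -0.002 -1.   ] F [-3.9 -2.4  7. ] M [-0.45  0.51  0.1 ] w 0.0164 45.0
shift cm [0.06 0.1  0.11] twist 53.9
```

```bash
python3 -m pendant '[{"jaw":0,"linear":[0,0,0],"twist":5},{"jaw":0,"linear":[0,0,0],"twist":5},{"jaw":0,"linear":[0,0,0],"twist":5},{"jaw":0,"linear":[0,0,0],"twist":5},{"jaw":0,"linear":[0,0,0],"twist":5},{"jaw":0,"linear":[0,0,0],"twist":5},{"jaw":0,"linear":[0,0,0],"twist":5},{"jaw":0,"linear":[0,0,0],"twist":5},{"jaw":0,"linear":[0,0,0],"twist":5},{"jaw":0,"linear":[0,0,0],"twist":5},{"jaw":0,"linear":[0,0,0],"twist":4},{"jaw":0,"linear":[0,0,0],"twist":0}]'
python3 -c "
from h import *
to(.54,.2164,.117,-8.2)"
```

```text
time: 5.33
position: [0.5384, 0.2159, 0.1181]
tool_rot: [0.756, 0.655, -0.002, -0.001]
ft_force: [-5.5, -1.1, 7.4]
grip_width: 0.016
grip_force: 45.0
t 5.3333 pos [0.5384 0.2159 0.1181] yaw_y -8.21 q [0.19 0.6  1.63 0.   0.92 0.33] tilt [-0.005 -0.001 -1.   ] F [-5.5 -1.1  7.4] M [-0.24  0.85 -0.08] w 0.016 45.0
shift cm [0.08 0.15 0.11] twist -0.0
```

```bash
python3 -m pendant '[{"jaw":0.2,"linear":[0,0,0],"twist":0},{"jaw":0.35,"linear":[0,0,0],"twist":0},{"jaw":0.6,"linear":[0,0,0],"twist":0},{"jaw":0.8,"linear":[0,0,0],"twist":0},{"jaw":1,"linear":[0,0,0],"twist":0},{"jaw":1,"linear":[0,0,-1],"twist":0},{"jaw":1,"linear":[0,0,-3],"twist":0},{"jaw":1,"linear":[0,0,-3],"twist":0},{"jaw":1,"linear":[0,0,-3],"twist":0},{"jaw":1,"linear":[0,0,0],"twist":0}]'
python3 - <<'E'
from h import *
t=dict(np.load('top0.npz'));s=dict(np.load('side0.npz'))
h,r=tri(t,(384.95,225.9),s,(360.2,204.1)); print('screw',h,r)
for c in((.5371,-.2827),(.5357,-.2825)): 
    d=h[:2]-c; print(np.degrees(np.arctan2(d[1],d[0])),np.hypot(*d))
# spanner flat edges in top view: top-face mask rect
P=cloud(t); m=(abs(P[...,2]-.028)<.005)&(np.hypot(P[...,0]-.537,P[...,1]+.2827)<.03)
q=P[m][:,:2].astype(np.float32); print(cv2.minAreaRect(q))
to(.5365,-.2825,.12,-30)
E
```

```text
time: 6.17
position: [0.5454, 0.217, 0.2249]
tool_rot: [0.755, 0.656, 0.006, 0.003]
ft_force: [0.8, 0.2, -0.1]
grip_width: 0.0695
grip_force: 0.0
screw [ 0.54840559 -0.26163831  0.01367482] [np.float64(0.0017246561849720101), np.float64(0.0017246561849719921)]
61.77379034615236 0.023904203294950445
58.656947141360114 0.024426254297793513
((0.5378316640853882, -0.28266191482543945), (0.04188751429319382, 0.04225555807352066), 3.9811830520629883)
t 6.1667 pos [0.5454 0.217  0.2249] yaw_y -8.08 q [0.19 0.46 1.53 0.   1.13 0.33] tilt [ 0.013  0.003 -1.   ] F [ 0.8  0.2 -0.1] M [-0.06 -0.02 -0.02] w 0.0695 0.0
shift cm [-49.63   6.01  10.33] twist 21.9
```

```bash
python3 -m pendant '[{"jaw":1,"linear":[-2.5,0.3,0],"twist":0},{"jaw":1,"linear":[-4,0.5,0],"twist":0},{"jaw":1,"linear":[-4,0.5,0],"twist":0},{"jaw":1,"linear":[-4,0.5,0],"twist":0},{"jaw":1,"linear":[-4,0.5,0],"twist":0},{"jaw":1,"linear":[-4,0.5,0],"twist":0},{"jaw":1,"linear":[-4,0.5,0],"twist":0},{"jaw":1,"linear":[-4,0.5,0],"twist":0},{"jaw":1,"linear":[-4,0.5,0],"twist":0},{"jaw":1,"linear":[-4,0.5,0],"twist":0},{"jaw":1,"linear":[-4,0.5,0.5],"twist":0},{"jaw":1,"linear":[-4,0.5,0.5],"twist":0}]'
python3 -m pendant '[{"jaw":1,"linear":[-2.5,0.5,2],"twist":0},{"jaw":1,"linear":[0,0,2],"twist":5.5},{"jaw":1,"linear":[0,0,2],"twist":5.5},{"jaw":1,"linear":[0,0,1],"twist":5.5},{"jaw":1,"linear":[0,0,0],"twist":5.5},{"jaw":1,"linear":[0,0,0],"twist":0},{"jaw":1,"linear":[0,0,0],"twist":0},{"jaw":1,"linear":[0,0,0],"twist":0}]'
python3 - <<'E'
from h import *
to(.5368,-.2825,.021,-30)
t=shot('top');s=shot('side')
def crop(c,u,v,w=66,h=60,k=6): return cv2.resize(c['color'][v-h//2:v+h//2,u-w//2:u+w//2],None,fx=k,fy=k)
cv2.imwrite('pics/pre.png',np.hstack([crop(s,366,195),crop(t,178,226)]))
E
```

```text
time: 7.17
position: [0.533, -0.2548, 0.2084]
tool_rot: [0.755, 0.655, 0.0, 0.001]
ft_force: [0.0, 0.1, 0.0]
grip_width: 0.0868
grip_force: 0.0
time: 7.83
position: [0.5349, -0.2783, 0.1385]
tool_rot: [0.866, 0.5, 0.0, 0.001]
ft_force: [0.1, -0.5, 0.2]
grip_width: 0.0869
grip_force: 0.0
t 7.8333 pos [ 0.5349 -0.2783  0.1385] yaw_y -29.96 q [-0.66  0.59  1.56 -0.    0.98 -0.14] tilt [ 0.001 -0.001 -1.   ] F [ 0.1 -0.5  0.2] M [-0.11  0.07  0.04] w 0.0869 0.0
shift cm [-0.27  0.36 11.75] twist 0.0
```

View pics/pre.png

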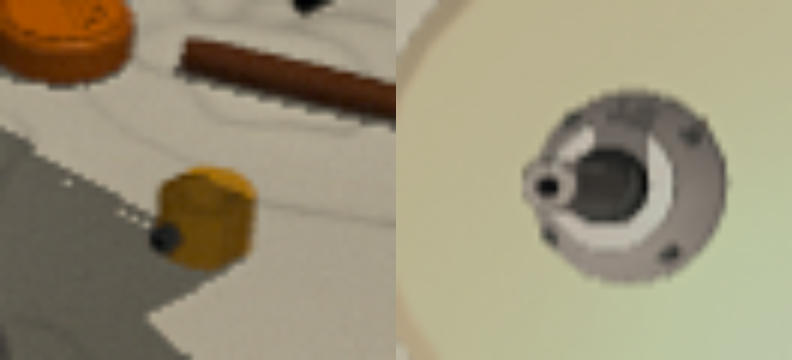

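The collar stands clear in the side crop at about (205,215), with its screw at lower left. The spindle is undisturbed. Now I'll descend and grip.

```bash
python3 -m pendant '[{"jaw":1,"linear":[-0.3,0.35,1],"twist":0},{"jaw":1,"linear":[0,0,2.5],"twist":0},{"jaw":1,"linear":[0,0,2.5],"twist":0},{"jaw":1,"linear":[0,0,2.5],"twist":0},{"jaw":1,"linear":[0,0,2],"twist":0},{"jaw":1,"linear":[0,0,1],"twist":0},{"jaw":0.7,"linear":[0,0,0.2],"twist":0},{"jaw":0.6,"linear":[0,0,0],"twist":0},{"jaw":0.6,"linear":[0,0,0],"twist":0}]'
python3 -m pendant '[{"jaw":0,"linear":[0,0,0],"twist":0},{"jaw":0,"linear":[0,0,0],"twist":0},{"jaw":0,"linear":[0,0,0],"twist":0},{"jaw":0,"linear":[0,0,0],"twist":0},{"jaw":0,"linear":[0,0,0],"twist":0},{"jaw":0,"linear":[0,0,0],"twist":0},{"jaw":0,"linear":[0,0,0],"twist":0}]' 25
python3 -c "
from h import *
to(.5368,-.2825,.021,-30)"
```

```text
time: 8.68
position: [0.5367, -0.283, 0.0217]
tool_rot: [0.866, 0.499, 0.0, 0.001]
ft_force: [0.2, -0.3, -0.1]
grip_width: 0.0743
grip_force: 0.0
time: 9.27
position: [0.5363, -0.2826, 0.0212]
tool_rot: [0.866, 0.499, 0.0, 0.0]
ft_force: [0.0, -0.5, 1.8]
grip_width: 0.0368
grip_force: 25.0
t 9.2667 pos [ 0.5363 -0.2826  0.0212] yaw_y -30.09 q [-0.67  0.77  1.61  0.    0.75 -0.14] tilt [ 0.001 -0.001 -1.   ] F [ 0.  -0.5  1.8] M [-0.06  0.04 -0.02] w 0.0368 25.0
shift cm [0.03 0.04 0.02] twist -0.1
```

```bash
python3 -m pendant '[{"jaw":0,"linear":[0,0,0],"twist":0},{"jaw":0,"linear":[0,0,-1],"twist":0},{"jaw":0,"linear":[0,0,-2],"twist":4},{"jaw":0,"linear":[0,0,-2],"twist":7},{"jaw":0,"linear":[0,0,-2],"twist":7},{"jaw":0,"linear":[0,0,-2],"twist":7},{"jaw":0,"linear":[0,0,-2],"twist":7},{"jaw":0,"linear":[0,0,-2],"twist":7},{"jaw":0,"linear":[0,0,-2],"twist":7},{"jaw":0,"linear":[0,0,-2],"twist":7},{"jaw":0,"linear":[0,0,0],"twist":7},{"jaw":0,"linear":[0,0,0],"twist":8}]' 45
python3 -c "
from h import *
to(.54,.2164,.19,-98.2)"
```

```text
t 9.2667 pos [ 0.5363 -0.2826  0.0212] yaw_y -30.09 q [-0.67  0.77  1.61  0.    0.75 -0.14] tilt [ 0.001 -0.001 -1.   ] F [ 0.  -0.5  1.8] M [-0.06  0.04 -0.02] w 0.0368 25.0
shift cm [ 43.36 -24.68 -16.9 ] twist 68.1out of range; nothing moved
```

```bash
python3 -m pendant '[{"jaw":0,"linear":[0,0,0],"twist":0},{"jaw":0,"linear":[0,0,-1],"twist":0},{"jaw":0,"linear":[0,0,-2],"twist":5},{"jaw":0,"linear":[0,0,-2],"twist":7},{"jaw":0,"linear":[0,0,-2],"twist":7},{"jaw":0,"linear":[0,0,-2],"twist":7},{"jaw":0,"linear":[0,0,-2],"twist":7},{"jaw":0,"linear":[0,0,-2],"twist":7},{"jaw":0,"linear":[0,0,-2],"twist":7},{"jaw":0,"linear":[0,0,-2],"twist":7},{"jaw":0,"linear":[0,0,0],"twist":7},{"jaw":0,"linear":[0,0,0],"twist":7}]' 45
python3 -c "
from h import *
to(.54,.2164,.19,-98.2)"
```

```text
time: 10.27
position: [0.5365, -0.2828, 0.1933]
tool_rot: [0.997, -0.073, 0.001, 0.001]
ft_force: [-0.5, -0.4, -0.6]
grip_width: 0.0005
grip_force: 0.0
t 10.2667 pos [ 0.5365 -0.2828  0.1933] yaw_y -98.43 q [-0.67  0.53  1.51 -0.    1.1   1.05] tilt [ 0.003 -0.002 -1.   ] F [-0.5 -0.4 -0.6] M [-0.    0.16 -0.05] w 0.0005 0.0
shift cm [ -6.97 -49.43   0.21] twist -0.2
```

```bash
python3 - <<'E'
from h import *
t=shot('top');s=shot('side'); np.savez('top2.npz',**t); np.savez('side2.npz',**s)
cv2.imwrite('pics/lost.png',np.vstack([cv2.resize(s['color'][120:270,180:500],None,fx=2,fy=2),cv2.resize(t['color'][120:270,240:560],None,fx=2,fy=2)])[:600])
E
```

```text
(no output)
```

View pics/lost.png

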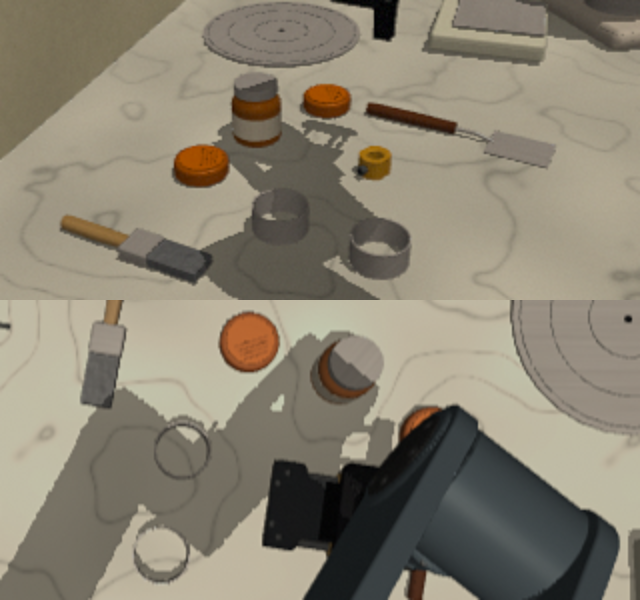

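The collar slid out of the grip and still stands upright on the bench at side pixel (367,200), with its screw still to the lower left. I'll check how far it moved.

```bash
python3 - <<'E'
from h import *
a=dict(np.load('side0.npz'));b=dict(np.load('side2.npz'))
for c in (a,b):
    hsv=cv2.cvtColor(c['color'],cv2.COLOR_BGR2HSV); r=hsv[178:226,338:398]
    m=((r[...,0]>10)&(r[...,0]<30)&(r[...,1]>150)&(r[...,2]>60)).astype(np.uint8)
    n,l,st,ce=cv2.connectedComponentsWithStats(m); i=1+np.argmax(st[1:,4]); print(st[i]+[338,178,0,0,0],ce[i]+[338,178])
    Q=cloud(c)[178:226,338:398]; k=(l==i)&(abs(Q[...,2]-.028)<.003); q=Q[k][:,:2]; print('top',k.sum(),q.mean(0))
    # lower silhouette points, front surface points
    k2=(l==i)&(Q[...,2]<.024)&(Q[...,2]>.006); q=Q[k2][:,:2]; 
    A=np.c_[2*q,np.ones(len(q))]; x=np.linalg.lstsq(A,(q**2).sum(1),rcond=None)[0]; print('fit cyl',x[:2],np.sqrt(x[2]+x[:2]@x[:2]))
    d=(c['color'][178:226,338:398].max(2)<70).astype(np.uint8); n,l,st,ce=cv2.connectedComponentsWithStats(d)
    for j in range(1,n):
        if st[j,4]>8: print(' dark',st[j,4],ce[j]+[338,178],plane(c,*(ce[j]+[338,178]),.014))
cv2.imwrite('pics/cmp.png',np.hstack([cv2.resize(c['color'][182:218,345:390],None,fx=8,fy=8,interpolation=2) for c in(a,b)]))
print('tcp proj',proj(b,[.5365,-.2828,.19]))
E
```

```text
[359 193  17  17 207] [367.29468599 200.42995169]
top 80 [ 0.53544863 -0.28082108]
fit cyl [ 0.53566131 -0.27735394] 0.017114656713341163
 dark 117 [386.41025641 180.09401709] [ 0.5026273  -0.40957842  0.014     ]
 dark 27 [360.11111111 204.48148148] [ 0.54983868 -0.25889798  0.014     ]
[360 193  15  17 203] [367.38916256 200.62068966]
top 83 [ 0.53622028 -0.28005959]
fit cyl [ 0.53471417 -0.27705942] 0.016587817706841295
 dark 92 [385.63043478 180.42391304] [ 0.50454097 -0.40696248  0.014     ]
 dark 26 [360.61538462 204.73076923] [ 0.54828977 -0.25810223  0.014     ]
tcp proj (np.float64(370.97752362887144), np.float64(140.85305759083434))
```

View pics/cmp.png

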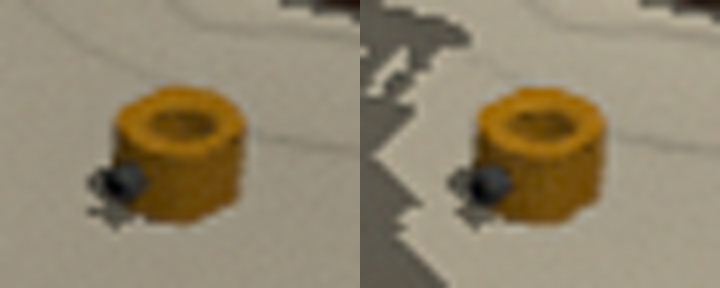

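The collar moved no more than 1 mm, so the pads slid straight up off it. I'll regrip lower and harder, then lift slowly with a check.

```bash
python3 -m pendant '[{"jaw":1,"linear":[0,0,1],"twist":-5.4},{"jaw":1,"linear":[0,0,1],"twist":-7},{"jaw":1,"linear":[0,0,1],"twist":-7},{"jaw":1,"linear":[0,0,1],"twist":-7},{"jaw":1,"linear":[0,0,1],"twist":-7},{"jaw":1,"linear":[0,0,1],"twist":-7},{"jaw":1,"linear":[0,0,1],"twist":-7},{"jaw":1,"linear":[0,0,1],"twist":-7},{"jaw":1,"linear":[0,0,1],"twist":-7},{"jaw":1,"linear":[0,0,1],"twist":-7},{"jaw":1,"linear":[0,0,0],"twist":0},{"jaw":1,"linear":[0,0,0],"twist":0}]'
python3 -m pendant '[{"jaw":1,"linear":[0,0,0],"twist":0},{"jaw":1,"linear":[0,0,2],"twist":0},{"jaw":1,"linear":[0,0,2],"twist":0},{"jaw":1,"linear":[0,0,1.5],"twist":0},{"jaw":1,"linear":[0,0,1],"twist":0},{"jaw":0.8,"linear":[0,0,0.8],"twist":0},{"jaw":0.7,"linear":[0,0,0],"twist":0},{"jaw":0.6,"linear":[0,0,0],"twist":0}]'
python3 -c "
from h import *
to(.5363,-.2825,.0185,-30)"
```

```text
time: 11.37
position: [0.5353, -0.2819, 0.0903]
tool_rot: [0.865, 0.502, -0.0, -0.001]
ft_force: [0.9, 0.2, 0.2]
grip_width: 0.0723
grip_force: 0.0
time: 12.03
position: [0.5361, -0.2825, 0.0181]
tool_rot: [0.865, 0.502, 0.0, 0.0]
ft_force: [0.5, 0.2, 0.4]
grip_width: 0.0741
grip_force: 0.0
t 12.0333 pos [ 0.5361 -0.2825  0.0181] yaw_y -29.71 q [-0.67  0.78  1.61 -0.    0.75 -0.15] tilt [ 0. -0. -1.] F [0.5 0.2 0.4] M [-0.12  0.04 -0.02] w 0.0741 0.0
shift cm [ 0.01  0.01 -0.04] twist 0.3
```

```bash
python3 -m pendant '[{"jaw":0.3,"linear":[0,0,0],"twist":0},{"jaw":0,"linear":[0,0,0],"twist":0},{"jaw":0,"linear":[0,0,0],"twist":0},{"jaw":0,"linear":[0,0,0],"twist":0},{"jaw":0,"linear":[0,0,0],"twist":0},{"jaw":0,"linear":[0,0,0],"twist":0},{"jaw":0,"linear":[0,0,0],"twist":0},{"jaw":0,"linear":[0,0,0],"twist":0}]' 55
python3 -c "
from h import *
to(.5363,-.2825,.0185,-30)"
python3 -m pendant '[{"jaw":0,"linear":[0,0,-0.1],"twist":0},{"jaw":0,"linear":[0,0,-0.2],"twist":0},{"jaw":0,"linear":[0,0,-0.2],"twist":0},{"jaw":0,"linear":[0,0,-0.3],"twist":0},{"jaw":0,"linear":[0,0,-0.3],"twist":0},{"jaw":0,"linear":[0,0,-0.3],"twist":0},{"jaw":0,"linear":[0,0,0],"twist":0}]'
python3 -c "
from h import *
to(.5363,-.2825,.0185,-30)"
```

```text
time: 12.7
position: [0.5361, -0.2825, 0.0182]
tool_rot: [0.865, 0.502, 0.0, 0.0]
ft_force: [-0.2, -1.0, 2.6]
grip_width: 0.0374
grip_force: 54.9
t 12.7 pos [ 0.5361 -0.2825  0.0182] yaw_y -29.69 q [-0.67  0.78  1.62  0.    0.75 -0.15] tilt [ 0. -0. -1.] F [-0.2 -1.   2.6] M [-0.08  0.1   0.03] w 0.0374 54.9
shift cm [ 0.01  0.01 -0.03] twist 0.3
time: 13.28
position: [0.5363, -0.2826, 0.0326]
tool_rot: [0.865, 0.502, 0.0, 0.001]
ft_force: [-0.7, -0.2, -2.8]
grip_width: 0.037
grip_force: 54.9
t 13.2833 pos [ 0.5363 -0.2826  0.0326] yaw_y -29.69 q [-0.67  0.75  1.61  0.    0.78 -0.15] tilt [ 0.001 -0.001 -1.   ] F [-0.7 -0.2 -2.8] M [-0.08  0.03 -0.03] w 0.037 54.9
shift cm [ 0.01 -0.01  1.41] twist 0.3
```

```bash
python3 -m pendant '[{"jaw":0,"linear":[0,0,-0.3],"twist":2},{"jaw":0,"linear":[0,0,-0.6],"twist":5},{"jaw":0,"linear":[0,0,-1],"twist":6},{"jaw":0,"linear":[0,0,-1.5],"twist":7},{"jaw":0,"linear":[0,0,-2],"twist":7},{"jaw":0,"linear":[0,0,-2],"twist":7},{"jaw":0,"linear":[0,0,-2],"twist":7},{"jaw":0,"linear":[0,0,-2],"twist":7},{"jaw":0,"linear":[0,0,-2],"twist":7},{"jaw":0,"linear":[0,0,-1.5],"twist":6},{"jaw":0,"linear":[0,0,-1],"twist":5},{"jaw":0,"linear":[0,0,0],"twist":2.5}]' 60
python3 - <<'E'
from h import *
to(.54,.2164,.19,-98.2)
E
```

```text
time: 14.28
position: [0.5372, -0.2832, 0.1938]
tool_rot: [0.997, -0.073, 0.002, 0.002]
ft_force: [0.6, -0.7, -2.9]
grip_width: 0.037
grip_force: 59.9
t 14.2833 pos [ 0.5372 -0.2832  0.1938] yaw_y -98.4 q [-0.67  0.53  1.51  0.    1.1   1.05] tilt [ 0.004 -0.003 -1.   ] F [ 0.6 -0.7 -2.9] M [-0.06  0.15  0.  ] w 0.037 59.9
shift cm [ -7.02 -49.47   0.21] twist -0.2
```

```bash
python3 -m pendant '[{"jaw":0,"linear":[-0.2,-1.5,0],"twist":0},{"jaw":0,"linear":[-0.4,-3,0],"twist":0},{"jaw":0,"linear":[-0.5,-3.5,0],"twist":0},{"jaw":0,"linear":[-0.5,-3.5,0],"twist":0},{"jaw":0,"linear":[-0.5,-3.5,0],"twist":0},{"jaw":0,"linear":[-0.5,-3.5,0],"twist":0},{"jaw":0,"linear":[-0.5,-3.5,0],"twist":0},{"jaw":0,"linear":[-0.5,-3.5,0],"twist":0},{"jaw":0,"linear":[-0.5,-3.5,0],"twist":0},{"jaw":0,"linear":[-0.5,-3.5,0],"twist":0},{"jaw":0,"linear":[-0.5,-3.5,0],"twist":0},{"jaw":0,"linear":[-0.5,-3.5,0],"twist":0}]'
python3 -m pendant '[{"jaw":0,"linear":[-0.5,-3.5,0],"twist":0},{"jaw":0,"linear":[-0.5,-3,0],"twist":0},{"jaw":0,"linear":[-0.4,-2,0],"twist":0},{"jaw":0,"linear":[-0.2,-1.4,0],"twist":0},{"jaw":0,"linear":[0,0,0],"twist":0},{"jaw":0,"linear":[0,0,0],"twist":0},{"jaw":0,"linear":[0,0,0],"twist":0}]'
python3 - <<'E'
from h import *
to(.54,.2164,.19,-98.2)
t=shot('top');s=shot('side'); np.savez('top3.npz',**t); np.savez('side3.npz',**s)
def crop(c,u,v,w=66,h=60,k=6): return cv2.resize(c['color'][v-h//2:v+h//2,u-w//2:u+w//2],None,fx=k,fy=k)
cv2.imwrite('pics/above.png',np.hstack([crop(s,303,300),crop(t,175,222)]))
E
```

```text
time: 15.28
position: [0.5351, 0.1191, 0.1904]
tool_rot: [0.997, -0.071, -0.001, -0.0]
ft_force: [1.2, 0.3, -2.9]
grip_width: 0.037
grip_force: 59.9
time: 15.87
position: [0.5346, 0.216, 0.1906]
tool_rot: [0.997, -0.071, -0.0, 0.0]
ft_force: [0.3, -0.3, -1.5]
grip_width: 0.0366
grip_force: 59.9
t 15.8667 pos [0.5346 0.216  0.1906] yaw_y -98.19 q [ 0.19  0.49  1.58 -0.    1.06  1.9 ] tilt [-0.001 -0.001 -1.   ] F [ 0.3 -0.3 -1.5] M [-0.03  0.19 -0.08] w 0.0366 59.9
shift cm [ 0.53 -0.11  0.06] twist 0.0
```

View pics/above.png

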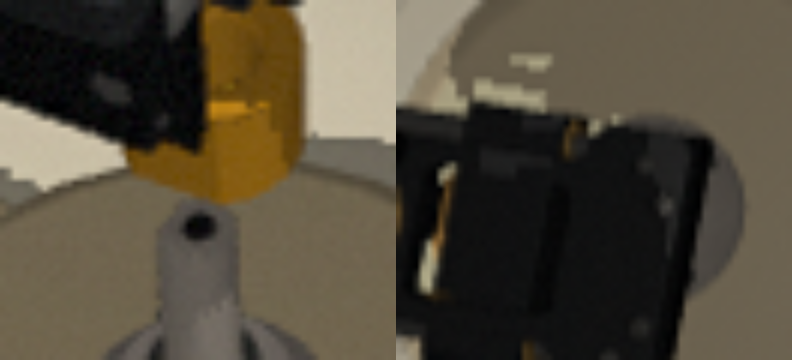

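The collar hangs visibly lower in the fingers than where I gripped it: its near rim is at crop (240,105) and its bottom at (225,200). So it is creeping down in the grip. I'll measure its height and tilt from depth.

```bash
python3 - <<'E'
from h import *
s=dict(np.load('side3.npz')); Q=cloud(s)
u0,v0=270,270
hsv=cv2.cvtColor(s['color'],cv2.COLOR_BGR2HSV)
m=(hsv[...,0]>8)&(hsv[...,0]<30)&(hsv[...,1]>120); m[:, :285]=0; m[:,325:]=0; m[:255]=0;m[310:]=0
print(m.sum())
for v in range(258,306,3):
    k=np.nonzero(m[v])[0]
    if len(k): print(v,k.min(),k.max(),[Q[v,j].round(3).tolist() for j in k[::5]])
# where would level collar's bottom (z=.1906-.0182) & slid collar project
for zb in(.172,.165,.16,.155): print(zb,[np.round(proj(s,[.5346+.022*np.cos(a),.216+.022*np.sin(a),zb]),0).tolist() for a in np.radians([22,67,112,157,200])])
to(.54,.2164,.19,-98.2)
E
```

```text
662
258 301 305 [[0.508, 0.292, 0.307]]
261 302 308 [[0.515, 0.271, 0.283], [0.508, 0.273, 0.286]]
264 307 309 [[0.509, 0.273, 0.281]]
267 306 309 [[0.511, 0.272, 0.275]]
270 304 317 [[0.54, 0.203, 0.2], [0.525, 0.199, 0.2]]
273 303 318 [[0.528, 0.238, 0.231], [0.533, 0.205, 0.198], [0.526, 0.205, 0.2], [0.519, 0.203, 0.2]]
276 303 319 [[0.527, 0.239, 0.226], [0.533, 0.206, 0.193], [0.525, 0.209, 0.198], [0.517, 0.208, 0.2]]
279 303 319 [[0.528, 0.239, 0.221], [0.533, 0.205, 0.187], [0.523, 0.214, 0.198], [0.516, 0.214, 0.2]]
282 303 319 [[0.527, 0.242, 0.219], [0.534, 0.205, 0.181], [0.52, 0.222, 0.2], [0.514, 0.22, 0.201]]
285 304 319 [[0.528, 0.237, 0.208], [0.524, 0.229, 0.201], [0.518, 0.226, 0.2], [0.512, 0.219, 0.195]]
288 304 319 [[0.528, 0.237, 0.202], [0.523, 0.232, 0.199], [0.517, 0.228, 0.197], [0.513, 0.219, 0.189]]
291 304 319 [[0.528, 0.236, 0.196], [0.522, 0.234, 0.196], [0.516, 0.23, 0.193], [0.513, 0.219, 0.183]]
294 291 320 [[0.515, 0.307, 0.267], [0.538, 0.235, 0.185], [0.528, 0.237, 0.191], [0.522, 0.233, 0.189], [0.516, 0.231, 0.188], [0.512, 0.22, 0.178]]
297 2
[... 166 characters left out ...]
.234, 0.172], [0.533, 0.236, 0.176], [0.526, 0.236, 0.179], [0.52, 0.233, 0.178]]
303 305 311 [[0.527, 0.236, 0.173], [0.521, 0.233, 0.171]]
0.172 [[289.0, 293.0], [294.0, 301.0], [306.0, 304.0], [317.0, 299.0], [321.0, 291.0]]
0.165 [[290.0, 296.0], [294.0, 304.0], [306.0, 307.0], [317.0, 303.0], [321.0, 294.0]]
0.16 [[290.0, 299.0], [295.0, 307.0], [306.0, 310.0], [317.0, 305.0], [321.0, 297.0]]
0.155 [[290.0, 301.0], [295.0, 309.0], [306.0, 312.0], [317.0, 308.0], [321.0, 299.0]]
t 15.9667 pos [0.535  0.2156 0.1907] yaw_y -98.28 q [ 0.19  0.49  1.58 -0.    1.06  1.91] tilt [-0.001 -0.001 -1.   ] F [-0.2  0.4 -1.6] M [-0.08  0.16 -0.01] w 0.0371 59.9
shift cm [ 0.48 -0.15  0.07] twist -0.1
```

The collar has not slipped: its top is at 0.200 and its underside at 0.172, level, as the grip height predicts. Now I'll get its offset from the spindle from the silhouettes in this same image.

```bash
python3 - <<'E'
from h import *
s=dict(np.load('side3.npz')); g=s['color'].astype(float)
a=np.radians(np.arange(360))
def ext(c,r,z): 
    u=[proj(s,[c[0]+r*np.cos(t),c[1]+r*np.sin(t),z]) for t in a]; u=np.array(u); i,j=u[:,0].argmin(),u[:,0].argmax(); return u[i],u[j]
# right edge of collar: saturation crossing
sat=cv2.cvtColor(s['color'],cv2.COLOR_BGR2HSV)[...,1].astype(float)
def cross(row,lo,hi):
    x=np.arange(lo,hi); y=row[lo:hi]; t=(y[:2].mean()+y[-2:].mean())/2; i=np.nonzero(np.diff(np.sign(y-t)))[0]
    return [round(x[k]+(t-y[k])/(y[k+1]-y[k]),2) for k in i]
for v in(278,281,284,287,290): print('collar',v,cross(sat[v],315,325))
for z in(.199,.19,.18): print(z,ext((.535,.2158),.022,z)[1])
gr=g.mean(2)
for v in(312,316,320,324): print('spindle',v,gr[v,292:316].round(0).astype(int))
for z in(.14,.13,.12,.11): print(z,ext((.54,.2164),.01,z))
E
```

```text
collar 278 [np.float64(319.94)]
collar 281 [np.float64(319.81)]
collar 284 [np.float64(319.69)]
collar 287 [np.float64(319.78)]
collar 290 [np.float64(319.81)]
0.199 [320.16731697 277.50869628]
0.19 [320.22486617 282.21280424]
0.18 [320.28754982 287.33660555]
spindle 312 [96 96 96 93 80 83 86 89 89 83 93 88 82 86 86 83 76 74 99 93 98 99 99 97]
spindle 316 [ 96  98  98  93  86  80  82  90  89  89  91  92  92  89  89  82  76  79
  99  99  99 100  96  97]
spindle 320 [ 96  96  97  95  92  78  83  88  87  91  89  89  91  90  92 111  95  75
  92  96  97  98  98  96]
spindle 324 [ 95  92  81  84  95  80  82  86  85  89 100 105 109 107 109 107 100  92
  80  96  99  97  69  69]
0.14 (array([295.28042789, 306.77807566]), array([308.95186722, 306.17918828]))
0.13 (array([295.58576721, 311.40436081]), array([309.1222543 , 310.80470635]))
0.12 (array([295.88514814, 315.94036861]), array([309.28932119, 315.34009069]))
0.11 (array([296.178691  , 320.29428793]), array([309.45316399, 319.78795043]))
```

```bash
python3 -m pendant '[{"jaw":0,"linear":[0.2,-0.1,0],"twist":0},{"jaw":0,"linear":[0.2,-0.05,0.3],"twist":0},{"jaw":0,"linear":[0,0,0.7],"twist":0},{"jaw":0,"linear":[0,0,0.7],"twist":0},{"jaw":0,"linear":[0,0,0.7],"twist":0},{"jaw":0,"linear":[0,0,0.4],"twist":0},{"jaw":0,"linear":[0,0,0],"twist":0},{"jaw":0,"linear":[0,0,0],"twist":0}]'
python3 -c "
from h import *
to(.5393,.2165,.1302,-98.2)"
```

```text
time: 16.63
position: [0.5388, 0.2178, 0.1622]
tool_rot: [0.997, -0.071, -0.001, 0.0]
ft_force: [-1.0, 0.1, -2.7]
grip_width: 0.0368
grip_force: 59.9
t 16.6333 pos [0.5388 0.2178 0.1622] yaw_y -98.18 q [0.19 0.54 1.6  0.   1.01 1.91] tilt [-0.001 -0.    -1.   ] F [-1.   0.1 -2.7] M [-0.02  0.2   0.02] w 0.0368 59.9
shift cm [0.07 0.12 3.2 ] twist 0.0
```

```bash
python3 -m pendant '[{"jaw":0,"linear":[0.05,0.08,0],"twist":0},{"jaw":0,"linear":[0,0,0.15],"twist":0},{"jaw":0,"linear":[0,0,0.15],"twist":0},{"jaw":0,"linear":[0,0,0.15],"twist":0},{"jaw":0,"linear":[0,0,0.15],"twist":0},{"jaw":0,"linear":[0,0,0],"twist":0}]'
python3 -c "
from h import *
to(.5393,.2165,.1302,-98.2)"
python3 -m pendant '[{"jaw":0,"linear":[0,0,0.1],"twist":0},{"jaw":0,"linear":[0,0,0.1],"twist":0},{"jaw":0,"linear":[0,0,0],"twist":0}]'
python3 -c "
from h import *
to(.5393,.2165,.1302,-98.2)"
```

```text
time: 17.13
position: [0.5393, 0.2169, 0.1565]
tool_rot: [0.997, -0.071, -0.0, 0.0]
ft_force: [-0.6, 0.1, -1.8]
grip_width: 0.0367
grip_force: 59.9
t 17.1333 pos [0.5393 0.2169 0.1565] yaw_y -98.19 q [0.19 0.54 1.6  0.   0.99 1.9 ] tilt [-0.001 -0.    -1.   ] F [-0.6  0.1 -1.8] M [-0.05  0.13  0.02] w 0.0367 59.9
shift cm [0.01 0.04 2.63] twist 0.0
time: 17.38
position: [0.5394, 0.2169, 0.1546]
tool_rot: [0.997, -0.071, -0.0, 0.0]
ft_force: [-0.4, -0.1, -2.3]
grip_width: 0.0367
grip_force: 59.9
t 17.3833 pos [0.5394 0.2169 0.1546] yaw_y -98.19 q [ 0.19  0.55  1.6  -0.    0.99  1.9 ] tilt [-0. -0. -1.] F [-0.4 -0.1 -2.3] M [-0.05  0.2   0.  ] w 0.0367 59.9
shift cm [-0.01  0.04  2.44] twist 0.0
```

```bash
python3 -m pendant '[{"jaw":0,"linear":[0,0.02,0.15],"twist":0},{"jaw":0,"linear":[0,0.02,0.15],"twist":0},{"jaw":0,"linear":[0,0,0.15],"twist":0},{"jaw":0,"linear":[0,0,0.15],"twist":0},{"jaw":0,"linear":[0,0,0],"twist":0}]'
python3 -c "
from h import *
to(.5393,.2165,.1302,-98.2)"
python3 -m pendant '[{"jaw":0,"linear":[0,0,0.1],"twist":0},{"jaw":0,"linear":[0,0,0.1],"twist":0},{"jaw":0,"linear":[0,0,0.1],"twist":0},{"jaw":0,"linear":[0,0,0],"twist":0}]'
python3 -c "
from h import *
to(.5393,.2165,.1302,-98.2)"
```

```text
time: 17.8
position: [0.5392, 0.2165, 0.1484]
tool_rot: [0.997, -0.071, -0.0, 0.0]
ft_force: [0.4, 0.4, -1.7]
grip_width: 0.037
grip_force: 59.9
t 17.8 pos [0.5392 0.2165 0.1484] yaw_y -98.19 q [0.19 0.56 1.61 0.   0.98 1.9 ] tilt [-0.001 -0.    -1.   ] F [ 0.4  0.4 -1.7] M [-0.02  0.18 -0.02] w 0.037 59.9
shift cm [ 0.01 -0.    1.82] twist 0.0
time: 18.13
position: [0.5394, 0.2165, 0.1457]
tool_rot: [0.997, -0.071, -0.0, 0.0]
ft_force: [-0.6, -0.5, -2.0]
grip_width: 0.0368
grip_force: 59.9
t 18.1333 pos [0.5394 0.2165 0.1457] yaw_y -98.19 q [0.19 0.56 1.61 0.   0.97 1.9 ] tilt [-0. -0. -1.] F [-0.6 -0.5 -2. ] M [-0.05  0.16  0.01] w 0.0368 59.9
shift cm [-0.01  0.    1.55] twist 0.0
```

```bash
python3 -m pendant '[{"jaw":0,"linear":[0,0,0.1],"twist":0},{"jaw":0,"linear":[0,0,0.1],"twist":0},{"jaw":0,"linear":[0,0,0.1],"twist":0},{"jaw":0,"linear":[0,0,0.1],"twist":0},{"jaw":0,"linear":[0,0,0],"twist":0}]'
python3 -c "
from h import *
to(.5393,.2165,.1302,-98.2)"
python3 -m pendant '[{"jaw":0,"linear":[0,0,0.1],"twist":0},{"jaw":0,"linear":[0,0,0.1],"twist":0},{"jaw":0,"linear":[0,0,0.1],"twist":0},{"jaw":0,"linear":[0,0,0.1],"twist":0},{"jaw":0,"linear":[0,0,0],"twist":0}]'
python3 -c "
from h import *
to(.5393,.2165,.1302,-98.2)"
```

```text
time: 18.55
position: [0.5394, 0.2165, 0.1416]
tool_rot: [0.997, -0.071, -0.0, 0.0]
ft_force: [-0.1, -0.3, -1.5]
grip_width: 0.0371
grip_force: 59.9
t 18.55 pos [0.5394 0.2165 0.1416] yaw_y -98.19 q [ 0.19  0.57  1.62 -0.    0.96  1.9 ] tilt [-0. -0. -1.] F [-0.1 -0.3 -1.5] M [-0.08  0.12  0.02] w 0.0371 59.9
shift cm [-0.01 -0.    1.14] twist 0.0
time: 18.97
position: [0.5394, 0.2165, 0.1376]
tool_rot: [0.997, -0.071, -0.0, 0.0]
ft_force: [-0.1, -0.1, -1.7]
grip_width: 0.0368
grip_force: 59.9
t 18.9667 pos [0.5394 0.2165 0.1376] yaw_y -98.19 q [0.19 0.57 1.62 0.   0.95 1.9 ] tilt [-0. -0. -1.] F [-0.1 -0.1 -1.7] M [-0.05  0.2   0.02] w 0.0368 59.9
shift cm [-0.01  0.    0.74] twist 0.0
```

```bash
python3 -m pendant '[{"jaw":0,"linear":[0,0,0.1],"twist":0},{"jaw":0,"linear":[0,0,0.1],"twist":0},{"jaw":0,"linear":[0,0,0.1],"twist":0},{"jaw":0,"linear":[0,0,0.1],"twist":0},{"jaw":0,"linear":[0,0,0.1],"twist":0},{"jaw":0,"linear":[0,0,0.1],"twist":0},{"jaw":0,"linear":[0,0,0.1],"twist":0},{"jaw":0,"linear":[0,0,0.04],"twist":0},{"jaw":0,"linear":[0,0,0],"twist":0},{"jaw":0,"linear":[0,0,0],"twist":0}]'
python3 - <<'E'
from h import *
to(.5393,.2165,.1302,-98.2)
s=shot('side'); np.savez('side4.npz',**s)
c=s['color'][285:345,270:336]; cv2.imwrite('pics/final.png',cv2.resize(c,None,fx=8,fy=8,interpolation=cv2.INTER_CUBIC))
Q=cloud(s); hsv=cv2.cvtColor(s['color'],cv2.COLOR_BGR2HSV); m=(hsv[...,0]>8)&(hsv[...,0]<30)&(hsv[...,1]>120)
m&=np.hypot(Q[...,0]-.54,Q[...,1]-.2165)<.024
p=Q[m]; p=p[p[:,2]>.136]; print(len(p),np.median(p[:,2]),np.linalg.lstsq(np.c_[p[:,:2]-p[:,:2].mean(0),np.ones(len(p))],p[:,2],rcond=None)[0])
E
```

```text
time: 19.8
position: [0.5395, 0.2165, 0.1304]
tool_rot: [0.997, -0.071, -0.0, -0.0]
ft_force: [0.2, 0.4, -2.4]
grip_width: 0.0369
grip_force: 59.9
t 19.8 pos [0.5395 0.2165 0.1304] yaw_y -98.19 q [0.19 0.58 1.62 0.   0.94 1.9 ] tilt [-0.  0. -1.] F [ 0.2  0.4 -2.4] M [-0.04  0.14  0.02] w 0.0369 59.9
shift cm [-0.02  0.01  0.02] twist 0.0
174 0.13949768316047484 [ 1.30913017 -0.15565916  0.14089522]
```

View pics/final.png

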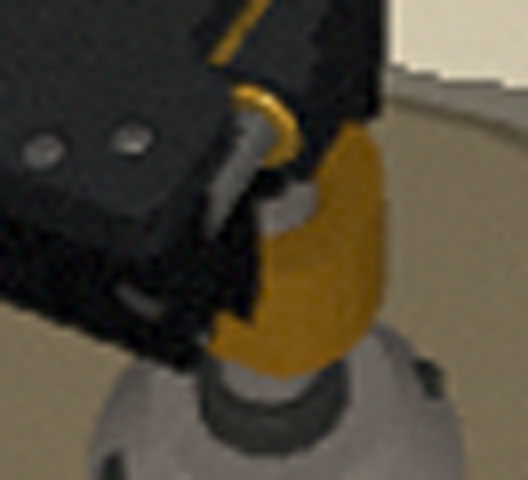

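The collar is on the spindle. The spindle's end shows inside its top at (290,205), level with the rim, whose measured height is 0.1395 m against the target of 0.140. The collar's bottom is at (285,370), above the shoulder, and the forces are only the collar's weight. Handing in.

```bash
python3 -c "
from rig import robot
print(robot.hand_in())"
```

```text
the job is handed in; nothing more can be done
None
```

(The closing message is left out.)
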